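# Close a battery buffer unit: drawer home, hood onto its dowels, and hold it pressed

### The arm

A 7-joint arm with a two-finger parallel gripper is mounted at the origin on the work surface. World frame = base frame: x ahead of the robot, y to its left, z up, the work surface at z = 0. Lengths are in mm, angles in degrees, forces in N, time in s.
With the tool pointing down it reaches from about 425 to 1025 mm from the base axis. Payload 3.6 kg.
Tool frame: the origin (TCP) lies midway between the tips of the shut fingers; the grasp point (between the pads) lies 19 mm behind it; z points along the fingers, y is the direction in which the jaws open and shut (so a half turn about z gives the same grasp; the last joint's range is limited). The gripper opens to 85 mm and grips with 20 to 120 N. Pads are 22 mm wide; open, the fingers measure 114 mm over their backs; the gripper's body (76 mm by 85 mm) begins 54 mm behind the grasp point. The pads swing forward as they close: fully open they stand 13 mm farther back than shut.
Start: joints at [-73.539, 33.873, 2.773, 92.16, -1.908, 54.013, -1.931], TCP at [269.452, 673.072, 231.302] pointing down, gripper open.
Joint ranges: [-153.93, 153.93], [-27.13, 128.08], [-72.61, 78.16], [10.71, 143.7], [-87.88, 267.88], [4.46, 118.87], [-176.78, 176.78]. Speed limits (degrees/s): [147.25, 147.25, 180, 180, 180, 180, 180].

### API

Orientations are given as a 3x3 rotation matrix whose columns are the frame's x, y, z axes.
In Python, from bench import * gives the robot as it stands.
- The arm moves only by the tool arm_command, never from a script. Its arguments are lists of equal length, an entry for each row: "delta_pos": the shift along the tool's x, y, z in m, a list of three; "dr": the turn, a rotation vector about the tool's x, y, z in degrees, a list of three; "grip": the opening, from 0 (shut) to 1 (fully open). In form: {"delta_pos": [[dx, dy, dz], ...], "dr": [[wx, wy, wz], ...], "grip": [grip, ...]}. A call has 1 to 12 rows; each row is the pose to reach, as a shift and turn from the pose commanded when the call began, along the tool's axes at that moment; what a row does not reach only later rows make up. A row lasts 1/8 s, in which the tool goes at most 62.5 mm and 10.7 degrees, less where a joint would pass 70% of its speed; a pose out of reach is approached as far as the arm can. A call with a gripper value outside its range is refused whole. The fingers move at their own pace and stop on an object; "force" is the grip in N (left out, the last holds). Time passes only in rows, so rows that repeat a pose let the fingers close. It gives the time, the measured TCP pose, the force and the opening at its end, in the units of the state.
- get_state(): the state, without advancing time (a new reading comes with each control period).
- snapshot(name): name is "scene" or "top" or "wrist"; returns the picture (384x512x3 uint8, red, green, blue); there is no depth.
- get_calibration(name): a dict with "fx", "fy", "cx", "cy" (pixels), "k1" (the pictures are not rectified: a ray, as slopes to the right and down, at radius r is drawn at 1 + k1 r^2 times it, then the intrinsics apply), "cam_to_world" (4x4, takes a point from camera to world coordinates). Camera axes: x right, y up, looking along -z (the intrinsics and any distortion apply to the point x, -y, -z); pixel columns grow to the right and rows downward; lengths in mm; the calibration is good to about 2 mm. A picture is of the moment at which its call begins: read the wrist's pose just before it. get_calibration takes no time and is no camera call; for the wrist camera it gives the pose at the moment of the call.
- close_job(): hands the job in, once; it reports no verdict.
Trained networks look in the newest picture that a camera, given by its name, has taken for a name from the list of things; names that differ only in an ending like _2 or _b are one class to them, and where a whole thing is asked for, a point or a joint stands for the part that bears it (a point fixed in the world has none). Each returns a list of dicts, best first, with "score" (0 to 1); they miss things now and then, are a little off and sometimes report something else, mostly with a low value. They report only what shows in the picture. A call takes as long as a camera call. They do not tell look-alikes from the thing itself.
- outline_of(camera, thing): "region" (384x512 bool, what is visible of it) and "bbox" ([left, top, width, height] in pixels, round what is visible of it).
The state is a dict: "time_s": time; "qpos": joint angles; "joint_vel": joint speeds; "joint_torque": joint torques, N m; "ee_pos": TCP position; "tcp_rot": TCP orientation; "wrist_force": force on the tool from outside, world axes, zero at the start; "torque": the same for the moment, N m; "opening": finger opening in mm.
Only numpy, scipy, OpenCV 4.12 (cv2) and the standard library are available. Lean on these libraries where they do the work, as an engineer would, in place of code of your own. Each camera call takes 0.05 s, during which the arm holds its last target. There are 200 camera calls.

### The job

The battery buffer unit in the jig is ready to be closed: push its orange-fronted battery drawer fully home until it snaps into its detent, then set the loose finned aluminium hood on the unit, over the two dowel pins, orange strip to the drawer side. Press the hood fully down against the sprung pins so that the two housing halves meet all round, and finish while still holding it pressed down, ready for the screws: do not let go. Leave everything else on the bench where it is.

Things in the scene. Friction and masses are not known exactly. Their poses are not given: they have to be found in the camera images.
- unit: Black lower housing half, 140 (x) x 110 (y) x 42 mm, clamped in an aluminium jig plate (170 x 130 x 8 mm) fixed to the bench. Origin: centre of the plate's underside, on the bench; -x is the front (drawer side, towards the robot), z up. Its 20 mm wide side walls form the split face, 50 mm above the bench. A toggle clamp with a red handle stands behind, out to x +155 mm, 52 mm high.
- unit_split (a point): Centre of the unit's split face, 50 mm above the bench, axes as the unit's. The hood's origin comes here, axes alike, when fully seated. Four brass sprung pins in the side walls stand 4 mm above this face; pushed level with it they press up with about 12 N altogether.
- dowel0 (a point): Foot of the front left steel dowel, on the split face: at x -50, y +45 mm of the unit. Dowels are 8 mm in diameter and 16 mm high: straight for 9 mm, then a conical nose down to 3 mm across.
- dowel1 (a point): Foot of the rear right dowel, on the split face: at x +36, y -45 mm of the unit. The two are not symmetric: the hood fits only one way round.
- drawer (a joint): Opening of the battery drawer in m: 0 = home, grows as it comes out to the unit's -x. Starts 0.025 to 0.045 open, slides with about 1.5 N. From about 11 to 4 mm a spring ball resists (6 N in all to pass it); within 2 mm it pulls the drawer in and holds it. The drawer's grey battery block (54 mm wide) stands 9 mm above the split face, inside the closed hood; while it is out the hood cannot come down.
- drawer_front (a point): Centre of the outer face of the drawer's orange front panel (100 mm wide along y, 34 mm high, from 14 to 48 mm above the bench). It moves with the drawer; with the drawer home it lies at x -78, y 0, z 31 mm of the unit. Push it to the unit's +x.
- hood: Loose aluminium upper housing half, 0.36 to 0.54 kg, 140 (x) x 110 (y) x 15 mm, hollow below, lying rim down left or right of the unit. Origin: centre of the rim's underside, z up. Orange strip on top at the front (-x), green terminal strip (26 mm high) at the rear. Its 10 mm through holes take the dowels. Not pressed, it rests on the sprung pins 4 mm too high: add 10 to 20 N to its weight.
- hole0 (a point): Centre of the hood's front left dowel hole at the rim's underside: x -50, y +45 mm of the hood; it goes over dowel0.
- hole1 (a point): Centre of the hood's rear right dowel hole at the rim's underside: x +36, y -45 mm of the hood; it goes over dowel1.
- hood_fins (a point): Centre of the top of the hood's dark heat sink, 45 mm above the hood's origin. The fins are 90 (x) x 46 (y) mm and 30 mm high, from the hood's 15 mm high top plate upward. Grip them across, along the hood's y, fingertips just above that plate (32 mm wide on each side).
- screw_tray: Bystander: blue open tray of screws, 120 x 90 x 28 mm, 0.5 kg, on the other side of the unit from the hood. Origin: centre of its underside.
- contactor: Bystander: black and grey contactor, 78 x 45 x 83 mm, on the far left of the unit. Origin: centre of its underside.
- breaker: Bystander: white three-pole circuit breaker, 80 x 54 x 76 mm, on the far right of the unit. Origin: centre of its underside.
- drill: Bystander: black and green cordless drill lying on its side on the right, about 200 x 200 x 62 mm. Origin: on the bench below the motor housing.
- screwdriver: Bystander: red screwdriver, 200 mm long, lying near the robot on the left. Origin: near its middle.
- rail_offcut: Bystander: steel mounting rail offcut, 140 mm long, with grey terminals, 44 mm high, on the left. Origin: centre of its underside.
- ferrule_case: Bystander: yellow flat case, 130 x 75 x 24 mm, on the left. Origin: centre of its underside.
Things that resemble listed ones, but are neither listed nor needed, are in the scene too. Several things look just like the hood: the one meant starts farthest from the robot's base.

How it is judged (in metres and radians):
On the way, in this order (a step that is already met when the one before it is completed fails the run):
1. the battery drawer is home in its detent (value of joint drawer below 0.002 m), for 0.2 s.
2. the hood is picked up (height (world z) of hood above 0.02 m and contact force between the fingers and hood above 1 N), for 0.2 s.
3. the hood is on both dowels, fully down and pressed (horizontal distance between hole0 and dowel0 below 0.0025 m and horizontal distance between hole1 and dowel1 below 0.0025 m and z of hood in the frame of unit_split below 0.0015 m and contact force between hood and unit above 8 N and value of joint drawer below 0.002 m), for 0.3 s.
At the end, for the whole second after the job is handed in: Drawer within 2 mm of home; both holes within 2.5 mm of their dowels' axes; hood under 1.5 mm above the split face, level with it (0.03 rad), at rest, pressed on the unit with over 8 N and still held by the robot (over 2 N) (all of step 3 and angle between the z axis of hood and the z axis of unit_split, either way round below 0.03 rad and contact force between any of the fingers, the arm and hood above 2 N and linear speed of hood below 0.01 m/s); the arm keeps its last pose, push and grip.
It fails at once if a bystander is moved by more than 30 mm (distance of any of screw_tray, contactor, breaker, drill, screwdriver, rail_offcut, ferrule_case from where it was at the start of the episode above 0.03 m).
It also fails if it takes over 64 s, if anything falls off the work surface, if the arm or the gripper's body presses on something with over 40 N, if the wrist force passes 120 N, or if a joint passes its speed limit or range.

## Working session

There is one attempt and no reset: what is moved stays moved. The work goes in short steps, Python scripts to look and compute and a tool call to move; the robot and the scene stay as the last step left them, time stands still between calls to the robot, and variables do not carry over. Pictures are saved under pics/ and viewed, about 8 in all and at most 12, crops included, and the job is handed in when it is done.

Besides the shell and the picture viewer there is one more tool, called after ">>>" by a JSON object that holds its "api" and its "payload". arm_command: Moves the arm, as the interface text tells. Its arguments: {"type":"object","properties":{"delta_pos":{"type":"array"},"dr":{"type":"array"},"grip":{"type":"array"},"force":{"type":"number"}},"required":["delta_pos","dr","grip"]}

```bash
ls; mkdir -p pics
python3 - <<'E'
from bench import *
import cv2
s=get_state();print(s['time_s'],s['ee_pos'],s['tcp_rot'],s['opening'])
for n in("scene","top"):
    im=snapshot(n);cv2.imwrite(f'pics/{n}0.png',im[...,::-1])
    c=get_calibration(n);print(n,c)
E
```

```text
pics
0.0 [269.12408894 672.28045624 230.12070517] [[-9.28390529e-01  3.71605247e-01 -7.52670988e-04]
 [ 3.71605996e-01  9.28388043e-01 -2.15055912e-03]
 [-1.00388305e-04 -2.27625577e-03 -9.99997404e-01]] 85.16426898990615
scene {'fx': 381.76731458528604, 'fy': 381.76731458528604, 'cx': 258.53547809484434, 'cy': 191.02400022074934, 'k1': 0.019150710585770985, 'cam_to_world': array([[ 6.32017472e-01, -4.42807748e-01,  6.35983658e-01,
         1.21201668e+03],
       [ 7.74552290e-01,  3.34521281e-01, -5.36809336e-01,
        -5.91648379e+02],
       [ 2.49532650e-02,  8.31875478e-01,  5.54401050e-01,
         7.26982756e+02],
       [ 0.00000000e+00,  0.00000000e+00,  0.00000000e+00,
         1.00000000e+00]])}
top {'fx': 351.31851066673534, 'fy': 351.31851066673534, 'cx': 253.1316888009141, 'cy': 191.55085263878834, 'k1': 0.028120410572253802, 'cam_to_world': array([[-2.40277565e-02,  9.93999320e-01, -1.06714663e-01,
         3.64836244e+02],
       [-9.99363062e-01, -2.10649187e-02,  2.88052028e-02,
         4.79909025e+01],
       [ 2.63844163e-02,  1.07338817e-01,  9.93872346e-01,
         1.13440664e+03],
       [ 0.00000000e+00,  0.00000000e+00,  0.00000000e+00,
         1.00000000e+00]])}
```

View pics/top0.png

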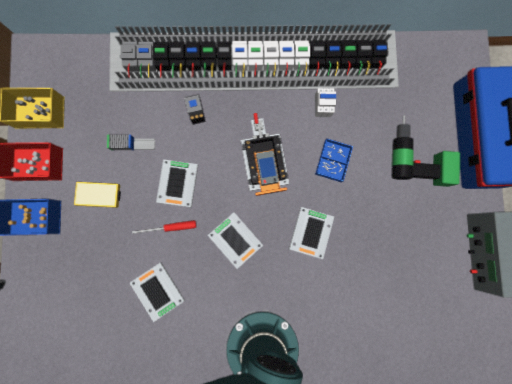

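View pics/scene0.png

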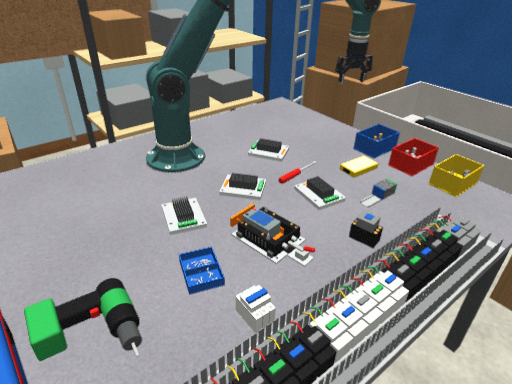

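The top view shows the unit at (265,160), with its drawer open toward the bottom. Four hoods lie at (177,183), (235,240), (312,233) and (157,292). The farthest from the base (262,345) is the one at (177,183). Next I'll write measuring helpers and make an enlarged crop.

```bash
cat > h.py <<'E'
import numpy as np, cv2
from bench import *
from scipy.optimize import least_squares
def ray(c,uv):
    p=(np.atleast_2d(uv)-[c['cx'],c['cy']])/[c['fx'],c['fy']]
    q=p.copy()
    for _ in range(10): q=p/(1+c['k1']*(q**2).sum(1,keepdims=True))
    T=c['cam_to_world']
    return T[:3,3],np.c_[q[:,0],-q[:,1],-np.ones(len(q))]@T[:3,:3].T
def at_z(c,uv,z):
    o,d=ray(c,uv); return o+d*((np.asarray(z)-o[2])/d[:,2])[:,None]
def proj(c,P):
    T=c['cam_to_world'];q=(np.atleast_2d(P)-T[:3,3])@T[:3,:3]
    s=np.c_[q[:,0],-q[:,1]]/-q[:,2:]
    s=s*(1+c['k1']*(s**2).sum(1,keepdims=True))
    return s*[c['fx'],c['fy']]+[c['cx'],c['cy']]
def place(p,L):  # p=x,y,yaw(deg); L local points -> world
    a=np.radians(p[2]);L=np.atleast_2d(L)
    return np.c_[p[0]+np.cos(a)*L[:,0]-np.sin(a)*L[:,1],p[1]+np.sin(a)*L[:,0]+np.cos(a)*L[:,1],L[:,2]]
def fit(c,L,uv,p0):
    r=least_squares(lambda p:(proj(c,place(p,L))-uv).ravel(),p0,x_scale=[1,1,.5]);return r.x,r.fun.reshape(-1,2)
E
python3 - <<'E'
from h import *
im=cv2.imread('pics/top0.png')
a=cv2.resize(im[150:216,145:211],(396,396),interpolation=cv2.INTER_CUBIC)
b=cv2.resize(im[135:201,232:298],(396,396),interpolation=cv2.INTER_CUBIC)
cv2.imwrite('pics/crop.png',np.hstack([a,b]))
c=get_calibration('top')
print(at_z(c,[[177,183],[265,160],[235,240],[312,233],[157,292]],[15,50,15,15,15]).round())
for t in('hood','unit','drawer'):
    for o in outline_of('top',t): 
        print(t,o['score'],o['bbox'],cv2.minAreaRect(np.argwhere(o['region'])[:,::-1].astype(np.float32)))
E
```

```text
[[ 518.  258.   15.]
 [ 580.  -23.   50.]
 [ 333.   76.   15.]
 [ 349. -168.   15.]
 [ 181.  319.   15.]]
hood 0.93 [206.5, 215.4, 56.5, 51.6] ((235.3717041015625, 239.92478942871094), (44.590171813964844, 35.088890075683594), 48.8140754699707)
hood 0.83 [290.5, 206.2, 42.1, 55.9] ((311.6514587402344, 231.68955993652344), (36.266357421875, 46.598358154296875), 15.124007225036621)
hood 0.81 [128.1, 262.0, 55.6, 58.1] ((156.70587158203125, 291.6764831542969), (48.87709426879883, 39.616172790527344), 59.03623962402344)
hood 0.68 [158.3, 157.2, 39.7, 51.3] ((176.77261352539062, 183.01588439941406), (36.93677520751953, 43.908775329589844), 8.53076457977295)
unit 0.8 [242.8, 111.9, 45.4, 83.6] ((263.3271789550781, 153.35403442382812), (80.40467834472656, 39.79684066772461), 79.99201965332031)
unit 0.37 [256.8, 146.3, 27.0, 50.1] ((266.6922912597656, 171.9615478515625), (43.34166717529297, 29.613536834716797), 78.69007110595703)
drawer 0.97 [256.5, 151.9, 27.3, 42.4] ((268.3668518066406, 171.7510986328125), (41.631568908691406, 26.432743072509766), 82.40535736083984)
```

View pics/crop.png

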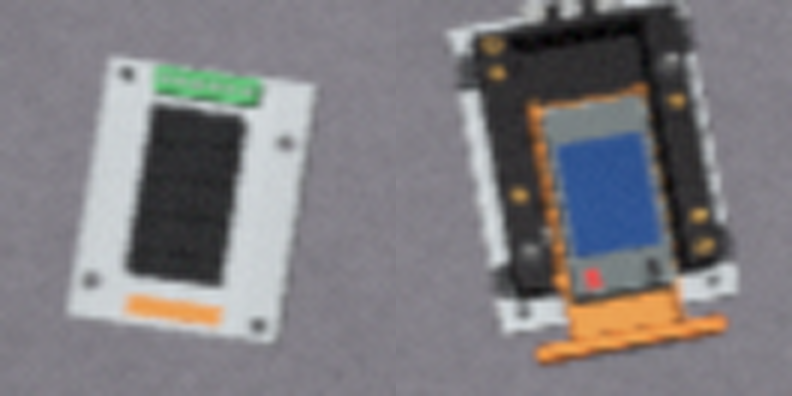

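```bash
cat > m.py <<'E'
from h import *
c=get_calibration('top')
f=lambda U,o:(np.array(U)+.5)/6-.5+o
L=np.array([[70,55,15],[70,-55,15],[-70,-55,15],[-70,55,15],[-50,45,15],[36,-45,15]])
print(*[x.round(1) for x in fit(c,L,f([[108,57],[315,83],[275,342],[67,316],[91,280],[285,143]],[145,150]),[518,258,0])])
L=np.array([[85,65,8],[-85,65,8],[-85,-65,8],[-50,45,66],[36,-45,66]])
U=np.array([[450,35],[505,333],[738,292],[529,248],[672,58]])-[396,0]
p,r=fit(c,L,f(U,[232,135]),[580,-23,0]);print(p.round(1),r.round(1))
# drawer front top edge z 48, ends
q=at_z(c,f(np.array([[540,357],[726,320]])-[396,0],[232,135]),48);print(q.round())
a=np.radians(p[2]);print((q.mean(0)[:2]-p[:2])@[np.cos(a),np.sin(a)])
E
python3 m.py
```

```text
[518.7 259.6  -8.7] [[ 0.1 -0.1]
 [-0.3  0.1]
 [-0.   0. ]
 [ 0.  -0.1]
 [ 0.2  0.1]
 [ 0.1  0. ]]
[583.6 -23.8   9. ] [[-0.4 -0.7]
 [-0.3  0.4]
 [ 0.3  0.2]
 [ 0.4  0.2]
 [ 0.  -0.1]]
[[473.   9.  48.]
 [491. -88.  48.]]
-102.74059477216706
```

```bash
cat >> h.py <<'E'
from scipy.spatial.transform import Rotation as R
def plan(pos,yaw_y):  # world TCP target, angle of tool y in world (deg), tool down
    s=get_state();R0=np.array(s['tcp_rot']);a=np.radians(yaw_y)
    y=np.array([np.cos(a),np.sin(a),0]);z=np.array([0,0,-1.]);x=np.cross(y,z)
    Rt=np.c_[x,y,z]
    d=np.asarray(pos)-s['ee_pos']
    print('t',s['time_s'],'pos',np.round(s['ee_pos'],1),'dpos',(R0.T@d/1000).round(4),'dr',np.degrees(R.from_matrix(R0.T@Rt).as_rotvec()).round(2),'F',np.round(s['wrist_force'],1),'op',round(s['opening'],1))
E
python3 -c "
from h import *
plan([452,-45,230],99)"
```

```text
t 0.25 pos [269.3 672.7 230.7] dpos [-0.4363 -0.5985  0.0014] dr [-6.000e-02 -1.000e-02 -3.081e+01] F [0.5 0.1 0.5] op 85.6
```

>>> {"api": "arm_command", "payload": {"delta_pos": [[-0.436,-0.5985,0.001],[-0.436,-0.5985,0.001],[-0.436,-0.5985,0.001],[-0.436,-0.5985,0.001],[-0.436,-0.5985,0.001],[-0.436,-0.5985,0.001],[-0.436,-0.5985,0.001],[-0.436,-0.5985,0.001],[-0.436,-0.5985,0.001],[-0.436,-0.5985,0.001],[-0.436,-0.5985,0.001],[-0.436,-0.5985,0.001]], "dr": [[0,0,-10],[0,0,-20],[0,0,-30.8],[0,0,-30.8],[0,0,-30.8],[0,0,-30.8],[0,0,-30.8],[0,0,-30.8],[0,0,-30.8],[0,0,-30.8],[0,0,-30.8],[0,0,-30.8]], "grip": [0,0,0,0,0,0,0,0,0,0,0,0]}}

```text
time_s: 1.75
ee_pos: [452.3, -47.1, 230.7]
tcp_rot: [[-0.988, -0.155, 0.001], [-0.155, 0.988, -0.0], [-0.001, -0.0, -1.0]]
wrist_force: [0.9, -0.1, -0.6]
opening: -0.1
```

```bash
python3 -c "
from h import *
plan([452,-45,230],99)"
```

```text
t 1.75 pos [452.3 -47.1 230.7] dpos [-0.0001  0.0021  0.0007] dr [-0.02  0.07 -0.1 ] F [ 0.9 -0.1 -0.6] op -0.1
```

Run:
```python
from h import *
import json
c=get_calibration('wrist');im=snapshot('wrist')
cv2.imwrite('pics/w1.png',cv2.resize(im[...,::-1],(768,576),interpolation=cv2.INTER_CUBIC))
np.save('w1.npy',c,allow_pickle=True)
print(c,im.shape)
```

```text
{'fx': 288.54187799785007, 'fy': 288.54187799785007, 'cx': 255.0698534396888, 'cy': 185.97467356062495, 'k1': -0.04348925943171169, 'cam_to_world': array([[-1.54191671e-01, -9.48864004e-01, -2.75466932e-01,
         3.83058407e+02],
       [ 9.88040788e-01, -1.48239913e-01, -4.24302939e-02,
        -5.74772035e+01],
       [-5.74615650e-04, -2.78714963e-01,  9.60373698e-01,
         3.72876035e+02],
       [ 0.00000000e+00,  0.00000000e+00,  0.00000000e+00,
         1.00000000e+00]])} (384, 512, 3)
```

View pics/w1.png

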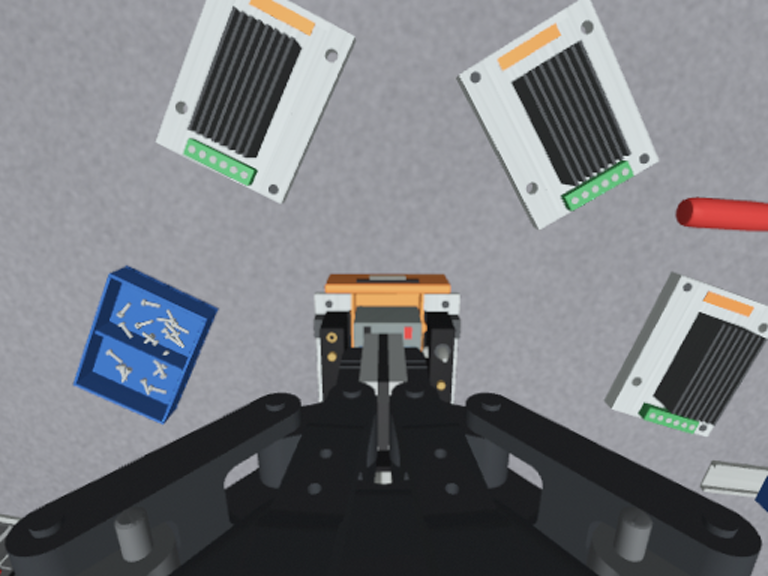

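Run:
```python
from h import *
c=np.load('w1.npy',allow_pickle=True).item()
f=lambda U:(np.array(U)+.5)/1.5-.5
q=at_z(c,f([[326,288],[451,288]]),48);print(q.round(1))
q2=at_z(c,f([[315,294],[460,294]]),8);print(q2.round(1))
print(at_z(c,f([443,350]),66).round(1), place([583.6,-23.8,9],[[-50,45,66],[-85,65,8],[-85,-65,8]]).round(1))
p=[583.6,-23.8];a=np.radians(9);print((q.mean(0)[:2]-p)@[np.cos(a),np.sin(a)])
# push geometry: TCP at unit x = X, y=0
for X in(-135,-88):
  plan(list(place([583.6,-23.8,9],[[X,0,26]])[0]),99)
```

```text
[[490.3 -86.2  48. ]
 [475.1  11.   48. ]]
[[510.5 -98.8   8. ]
 [490.7  28.4   8. ]]
[[520.4  11.1  66. ]] [[ 527.2   12.8   66. ]
 [ 489.5   27.1    8. ]
 [ 509.8 -101.3    8. ]]
-101.84716285020788
t 1.8 pos [453.9 -54.7 231. ] dpos [0.0029 0.0113 0.205 ] dr [-0.31  0.18 -0.63] F [ 1.1 -3.1  0.1] op 0.1
t 1.8 pos [453.9 -54.7 231. ] dpos [-0.0441  0.0118  0.2051] dr [-0.31  0.18 -0.63] F [ 1.1 -3.1  0.1] op 0.1
```

>>> {"api": "arm_command", "payload": {"delta_pos": [[0.003,0,0.1],[0.003,0,0.1],[0.003,0,0.1]], "dr": [[0,0,0],[0,0,0],[0,0,0]], "grip": [0,0,0]}}

```text
time_s: 2.17
ee_pos: [446.7, -44.9, 128.4]
tcp_rot: [[-0.988, -0.156, -0.006], [-0.156, 0.988, 0.0], [0.006, 0.001, -1.0]]
wrist_force: [-0.2, -0.4, 0.4]
opening: -0.1
```

Run:
```python
from h import *
for X in(-135,-88):
  plan(list(place([583.6,-23.8,9],[[X,0,26]])[0]),99)
```

```text
t 2.175 pos [446.7 -44.9 128.4] dpos [-0.0041 -0.0007  0.1024] dr [ 0.06 -0.35 -0.02] F [-0.2 -0.4  0.4] op -0.1
t 2.175 pos [446.7 -44.9 128.4] dpos [-0.0511 -0.0006  0.1021] dr [ 0.06 -0.35 -0.02] F [-0.2 -0.4  0.4] op -0.1
```

>>> {"api": "arm_command", "payload": {"delta_pos": [[0,0,0.05],[0,0,0.101],[0,0,0.101],[0,0,0.101],[-0.01,0,0.101],[-0.02,0,0.101],[-0.03,0,0.101],[-0.036,0,0.101],[-0.042,0,0.101],[-0.046,0,0.101],[-0.048,0,0.101],[-0.048,0,0.101]], "dr": [[0,0,0],[0,0,0],[0,0,0],[0,0,0],[0,0,0],[0,0,0],[0,0,0],[0,0,0],[0,0,0],[0,0,0],[0,0,0],[0,0,0]], "grip": [0,0,0,0,0,0,0,0,0,0,0,0]}}

```text
time_s: 3.68
ee_pos: [487.3, -38.8, 28.5]
tcp_rot: [[-0.988, -0.155, -0.017], [-0.155, 0.988, -0.001], [0.017, 0.002, -1.0]]
wrist_force: [-11.7, -2.4, 8.6]
opening: 0.2
```

Run:
```python
from h import *
plan(list(place([583.6,-23.8,9],[[-88,0,26]])[0]),99)
im=snapshot('wrist');cv2.imwrite('pics/w2.png',im[...,::-1])
cv2.imwrite('pics/t2.png',snapshot('top')[...,::-1])
```

```text
t 3.675 pos [487.3 -38.8  28.5] dpos [-0.0095 -0.0003  0.0024] dr [ 0.12 -0.98 -0.11] F [-11.7  -2.4   8.6] op 0.2
```

>>> {"api": "arm_command", "payload": {"delta_pos": [[-0.004,0,0],[-0.008,0,0],[-0.012,0,0],[-0.014,0,0],[-0.014,0,0]], "dr": [[0,0,0],[0,0,0],[0,0,0],[0,0,0],[0,0,0]], "grip": [0,0,0,0,0]}}

```text
time_s: 4.4
ee_pos: [496.1, -37.3, 28.2]
tcp_rot: [[-0.988, -0.154, -0.027], [-0.154, 0.988, -0.001], [0.027, 0.003, -1.0]]
wrist_force: [-16.6, -3.7, 14.0]
opening: -0.3
```

Run:
```python
from h import *
plan(list(place([583.6,-23.8,9],[[-88,0,26]])[0]),99)
```

```text
t 4.4 pos [496.1 -37.3  28.2] dpos [-0.0006 -0.0004  0.0022] dr [ 0.17 -1.52 -0.15] F [-16.6  -3.7  14. ] op -0.3
```

>>> {"api": "arm_command", "payload": {"delta_pos": [[-0.005,0,0],[-0.008,0,0],[-0.008,0,0]], "dr": [[0,0,0],[0,0,0],[0,0,0]], "grip": [0,0,0]}}

```text
time_s: 4.78
ee_pos: [495.9, -37.2, 27.6]
tcp_rot: [[-0.987, -0.153, -0.042], [-0.153, 0.988, -0.002], [0.042, 0.005, -0.999]]
wrist_force: [-25.2, -6.0, 19.7]
opening: -0.2
```

>>> {"api": "arm_command", "payload": {"delta_pos": [[0.03,0,0],[0.05,0,0],[0.05,0,-0.06],[0.05,0,-0.12],[0.02,0,-0.17],[-0.04,0,-0.2],[-0.1,0,-0.2],[-0.124,0,-0.2],[-0.124,0,-0.2],[-0.124,0,-0.2],[-0.124,0,-0.2]], "dr": [[0,0,0],[0,0,0],[0,0,0],[0,0,0],[0,0,0],[0,0,0],[0,0,0],[0,0,0],[0,0,0],[0,0,0],[0,0,0]], "grip": [0,0,0,0,0,0,0,0,0,0,0]}}

```text
time_s: 6.15
ee_pos: [638.9, -15.3, 229.1]
tcp_rot: [[-0.988, -0.155, -0.002], [-0.155, 0.988, -0.0], [0.002, 0.0, -1.0]]
wrist_force: [-0.6, 0.5, 0.1]
opening: -0.0
```

Run:
```python
from h import *
c=get_calibration('wrist');im=snapshot('wrist');np.save('w3.npy',c,allow_pickle=True)
cv2.imwrite('pics/w3full.png',im[...,::-1])
uv=proj(c,[583.6,-23.8,50])[0];print(uv)
plan(list(place([518.7,259.6,-8.7],[[50,0,230]])[0]),81.3)
cv2.imwrite('pics/w3.png',cv2.resize(im[:260,130:390,::-1],(780,780),interpolation=cv2.INTER_CUBIC)[:600])
```

```text
[254.93135038 116.29153946]
t 6.2 pos [639.2 -15.2 229.2] dpos [ 0.0286  0.275  -0.0007] dr [-1.000e-02 -6.000e-02  1.765e+01] F [-0.3  0.2 -0.3] op -0.1
```

View pics/w3.png

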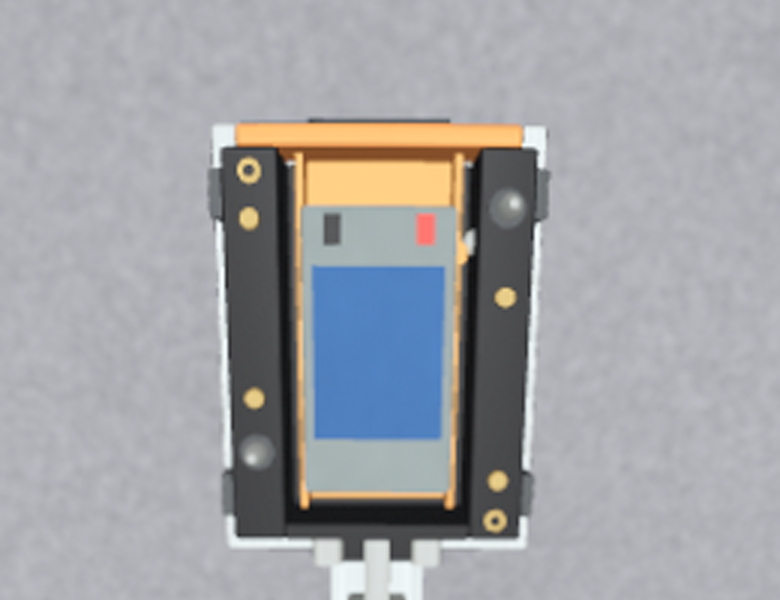

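Run:
```python
from h import *
c=np.load('w3.npy',allow_pickle=True).item()
L=np.array([[-70,-55,50],[-70,55,50],[70,55,50],[70,-55,50],[-50,45,58],[36,-45,58]])
U=np.array([[223,149],[537,148],[519,536],[236,536],[509,206],[257,452]])
p,r=fit(c,L,(U+.5)/3-.5+[130,0],[583.6,-23.8,9]);print(p.round(2),(r*3).round(1))
U=np.array([[234,125],[523,125]])
q=at_z(c,(U+.5)/3-.5+[130,0],48);a=np.radians(p[2]);print(q.round(1),(q[:,:2]-p[:2])@[np.cos(a),np.sin(a)])
```

```text
[584.5  -22.63   8.76] [[-4.  -4.1]
 [ 2.5 -2.1]
 [ 2.   4. ]
 [-1.1  3.3]
 [ 2.6 -1.5]
 [-2.1  2.8]]
[[516.3 -83.7  48. ]
 [500.9  14.4  48. ]] [-76.70493729 -76.981427  ]
```

>>> {"api": "arm_command", "payload": {"delta_pos": [[0.0286,0.275,-0.001],[0.0286,0.275,-0.001],[0.0286,0.275,-0.001],[0.0286,0.275,-0.001],[0.0286,0.275,-0.001],[0.0286,0.275,-0.001],[0.0286,0.275,-0.001],[0.0286,0.275,-0.001]], "dr": [[0,0,9],[0,0,17.7],[0,0,17.7],[0,0,17.7],[0,0,17.7],[0,0,17.7],[0,0,17.7],[0,0,17.7]], "grip": [1,1,1,1,1,1,1,1]}}

```text
time_s: 7.2
ee_pos: [570.0, 249.7, 230.4]
tcp_rot: [[-0.988, 0.155, 0.0], [0.155, 0.988, -0.001], [-0.001, -0.001, -1.0]]
wrist_force: [0.7, -0.4, -1.0]
opening: 85.7
```

Run:
```python
from h import *
c=get_calibration('wrist');im=snapshot('wrist');np.save('w4.npy',c,allow_pickle=True)
uv=proj(c,[518.7,259.6,15])[0];print(uv)
plan(list(place([518.7,259.6,-8.7],[[0,0,120]])[0]),81.3)
cv2.imwrite('pics/w4full.png',im[...,::-1])
cv2.imwrite('pics/w4.png',cv2.resize(im[:200,130:390,::-1],(780,600),interpolation=cv2.INTER_CUBIC))
```

```text
[256.36154947 117.92909219]
t 7.25 pos [570.  250.  230.4] dpos [0.0522 0.0017 0.1104] dr [-0.05  0.02 -0.22] F [0.3 0.  0.1] op 85.4
```

View pics/w4.png

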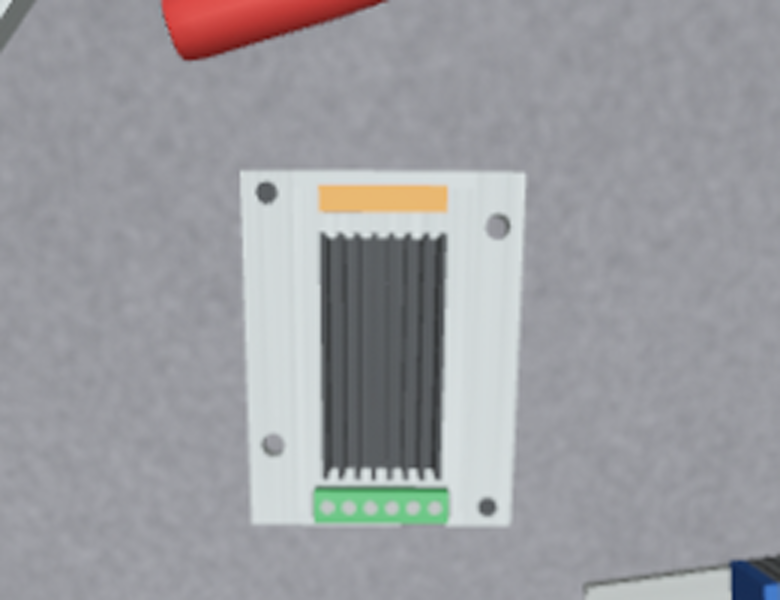

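```bash
cat > f2.py <<'E'
from h import *
def fit4(c,L,uv,p0):
    g=lambda p:(proj(c,place(p[:3],L)+[0,0,p[3]])-uv).ravel()
    r=least_squares(g,list(p0)+[0],x_scale=[1,1,.5,1]);return r.x,(r.fun.reshape(-1,2)*3).round(1)
L=np.array([[-70,-55,50],[-70,55,50],[70,55,50],[70,-55,50],[-50,45,58],[36,-45,58]])
U=np.array([[223,149],[537,148],[519,536],[236,536],[509,206],[257,452]])
c=np.load('w3.npy',allow_pickle=True).item()
p,r=fit4(c,L,(U+.5)/3-.5+[130,0],[583.6,-23.8,9]);print(p.round(2),r.tolist())
L=np.array([[-70,-55,15],[-70,55,15],[70,55,15],[70,-55,15],[-50,45,15],[36,-45,15]])
U=np.array([[240,171],[526,173],[511,525],[251,523],[498,226],[273,445]])
c=np.load('w4.npy',allow_pickle=True).item()
p,r=fit4(c,L,(U+.5)/3-.5+[130,0],[519,259,-8.7]);print(p.round(2),r.tolist())
plan(list(place(p,[[0,0,120]])[0]),90+p[2])
E
python3 f2.py
```

```text
[584.48 -22.59   8.76  -5.64] [[-1.0, -1.2], [-0.3, 0.7], [-0.2, 0.3], [1.3, -0.4], [0.3, 0.3], [0.1, 0.3]]
[519.49 260.24  -9.23  -0.56] [[0.1, -0.3], [-0.0, -0.8], [-1.1, 0.2], [0.9, 0.9], [0.0, 0.6], [0.1, -0.4]]
t 7.25 pos [570.  250.  230.4] dpos [0.0515 0.0024 0.1104] dr [-0.05  0.03  0.31] F [0.3 0.  0.1] op 85.4
```

>>> {"api": "arm_command", "payload": {"delta_pos": [[0.0515,0.0024,0.06],[0.0515,0.0024,0.11],[0.0515,0.0024,0.15],[0.0515,0.0024,0.15],[0.0515,0.0024,0.15]], "dr": [[0,0,0.3],[0,0,0.3],[0,0,0.3],[0,0,0.3],[0,0,0.3]], "grip": [1,1,1,1,1]}}

```text
time_s: 7.88
ee_pos: [520.4, 262.2, 81.6]
tcp_rot: [[-0.987, 0.158, 0.002], [0.158, 0.987, 0.001], [-0.002, 0.001, -1.0]]
wrist_force: [0.6, -0.2, -0.3]
opening: 85.5
```

Run:
```python
from h import *
plan(list(place([519.5,260.2,-9],[[0,0,17]])[0]),81)
cv2.imwrite('pics/s5.png',cv2.resize(snapshot('scene')[120:270,180:380,::-1],(800,600),interpolation=cv2.INTER_CUBIC))
```

```text
t 7.875 pos [520.4 262.2  81.6] dpos [ 0.0007 -0.0022  0.0646] dr [ 0.06  0.13 -0.11] F [ 0.6 -0.2 -0.3] op 85.5
```

>>> {"api": "arm_command", "payload": {"delta_pos": [[0.0005,-0.002,0.03],[0.0005,-0.002,0.05],[0.0005,-0.002,0.062],[0.0005,-0.002,0.062],[0.0005,-0.002,0.062],[0.0005,-0.002,0.062],[0.0005,-0.002,0.062],[0.0005,-0.002,0.062],[0.0005,-0.002,0.062]], "dr": [[0,0,0],[0,0,0],[0,0,0],[0,0,0],[0,0,0],[0,0,0],[0,0,0],[0,0,0],[0,0,0]], "grip": [1,1,1,1,0.2,0.2,0.2,0.2,0.2], "force": 100}}

```text
time_s: 9.05
ee_pos: [518.6, 260.9, 19.4]
tcp_rot: [[-0.988, 0.157, 0.001], [0.157, 0.988, 0.001], [-0.001, 0.001, -1.0]]
wrist_force: [-1.0, -0.7, 6.0]
opening: 44.4
```

Run:
```python
from h import *
plan(list(place([519.5,260.2,-9],[[0,0,17]])[0]),81)
```

```text
t 9.05 pos [518.6 260.9  19.4] dpos [-0.001  -0.0005  0.0024] dr [ 0.05  0.08 -0.03] F [-1.  -0.7  6. ] op 44.4
```

>>> {"api": "arm_command", "payload": {"delta_pos": [[0,0,-0.02],[0,0,-0.05],[0,0,-0.09],[0,0,-0.13],[0,0,-0.13],[0,0,-0.13],[0,0,-0.13]], "dr": [[0,0,0],[0,0,0],[0,0,0],[0,0,0],[0,0,0],[0,0,0],[0,0,0]], "grip": [0.2,0.2,0.2,0.2,0.2,0.2,0.2]}}

```text
time_s: 9.93
ee_pos: [516.5, 260.0, 146.9]
tcp_rot: [[-0.988, 0.157, -0.003], [0.157, 0.988, -0.002], [0.003, -0.002, -1.0]]
wrist_force: [-0.6, -0.8, -4.1]
opening: 43.8
```

Run:
```python
from h import *
plan(list(place([584.5,-22.6,8.8],[[-.7,0,150]])[0]),98.8)
```

```text
t 9.925 pos [516.5 260.  146.9] dpos [-0.1108 -0.2687 -0.0029] dr [ -0.1   -0.18 -17.81] F [-0.6 -0.8 -4.1] op 43.8
```

>>> {"api": "arm_command", "payload": {"delta_pos": [[-0.015,-0.035,0],[-0.032,-0.075,0],[-0.05,-0.12,0],[-0.07,-0.165,0],[-0.09,-0.21,0],[-0.105,-0.25,0],[-0.1105,-0.2685,0],[-0.1105,-0.2685,0],[-0.1105,-0.2685,0],[-0.1105,-0.2685,0]], "dr": [[0,0,-3],[0,0,-6],[0,0,-9],[0,0,-12],[0,0,-15],[0,0,-17.8],[0,0,-17.8],[0,0,-17.8],[0,0,-17.8],[0,0,-17.8]], "grip": [0.2,0.2,0.2,0.2,0.2,0.2,0.2,0.2,0.2,0.2]}}

```text
time_s: 11.18
ee_pos: [584.7, -19.1, 148.1]
tcp_rot: [[-0.988, -0.156, -0.001], [-0.156, 0.988, 0.001], [0.0, 0.001, -1.0]]
wrist_force: [0.2, 1.1, -3.7]
opening: 44.5
```

Run:
```python
from h import *
plan(list(place([584.5,-22.6,8.8],[[-.7,0,92]])[0]),98.8)
im=snapshot('wrist');np.save('w6.npy',get_calibration('wrist'),allow_pickle=True)
t=snapshot('top');s=snapshot('scene')
r=lambda a:cv2.resize(a,(400,300),interpolation=cv2.INTER_CUBIC)
cv2.imwrite('pics/six.png',np.hstack([r(im),r(s[150:300,180:380])])[...,::-1])
```

```text
t 11.175 pos [584.7 -19.1 148.1] dpos [ 0.0014 -0.0035  0.0561] dr [ 0.08 -0.02  0.19] F [ 0.2  1.1 -3.7] op 44.5
```

View pics/six.png

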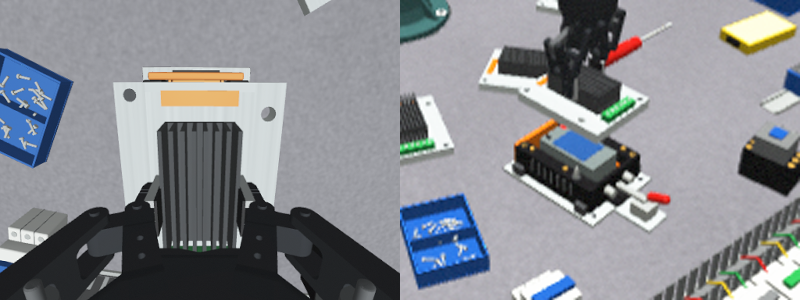

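>>> {"api": "arm_command", "payload": {"delta_pos": [[0.0005,-0.002,0.02],[0.0005,-0.002,0.045],[0.0005,-0.002,0.056],[0.0005,-0.002,0.056],[0.0005,-0.002,0.056],[0.0005,-0.002,0.056]], "dr": [[0,0,0],[0,0,0],[0,0,0],[0,0,0],[0,0,0],[0,0,0]], "grip": [0.2,0.2,0.2,0.2,0.2,0.2]}}

```text
time_s: 12.08
ee_pos: [585.6, -23.9, 93.2]
tcp_rot: [[-0.988, -0.153, 0.002], [-0.153, 0.988, 0.0], [-0.002, -0.0, -1.0]]
wrist_force: [1.3, 0.5, -3.5]
opening: 44.3
```

Run:
```python
from h import *
for i in range(3):
    plan(list(place([584.5,-22.6,8.8],[[-.7,0,72]])[0]),98.8)
    c=get_calibration('wrist');im=snapshot('wrist')
np.save('w7.npy',c,allow_pickle=True)
cv2.imwrite('pics/w7.png',cv2.resize(im[50:200,120:400,::-1],(800,428),interpolation=cv2.INTER_CUBIC))
```

```text
t 12.075 pos [585.6 -23.9  93.2] dpos [0.0016 0.0014 0.0212] dr [-0.02  0.11 -0.01] F [ 1.3  0.5 -3.5] op 44.3
t 12.125 pos [585.4 -23.9  93.1] dpos [0.0014 0.0015 0.0211] dr [-0.01  0.09 -0.02] F [ 0.3  0.8 -2.9] op 44.3
t 12.175 pos [585.3 -23.9  93. ] dpos [0.0013 0.0014 0.021 ] dr [-0.01  0.08 -0.02] F [ 0.2  0.  -3.9] op 44.1
```

View pics/w7.png

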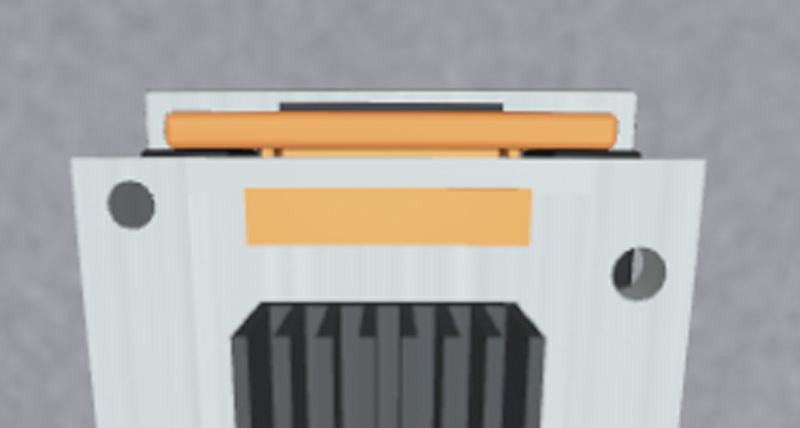

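Run:
```python
from h import *
c=np.load('w7.npy',allow_pickle=True).item()
S=800/280
f=lambda U:(np.array(U)+.5)/S-.5+[120,50]
a=np.radians(8.8);A=np.array([[np.cos(a),np.sin(a)],[-np.sin(a),np.cos(a)]])
o=np.array([584.5,-22.6])
for n,U,z,l in[('plate',[[147,93],[636,93]],8,-85),('panel',[[166,113],[618,113]],48,-78),('wall',[[142,152],[641,152]],50,-70),('hood',[[71,158],[705,160]],88.6,-70),('hole0',[[639,273]],88.6,-50)]:
    q=(at_z(c,f(U),z)[:,:2]-o)@A.T;print(n,l,q.round(1).tolist(),q.mean(0).round(1))
```

```text
plate -85 [[-84.4, -63.9], [-84.3, 64.3]] [-84.3   0.2]
panel -78 [[-77.6, -49.0], [-77.5, 49.2]] [-77.5   0.1]
wall -70 [[-69.4, -54.3], [-69.3, 54.2]] [-69.4  -0. ]
hood -70 [[-68.5, -55.6], [-68.1, 54.0]] [-68.3  -0.8]
hole0 -50 [[-48.5, 44.0]] [-48.5  44. ]
```

>>> {"api": "arm_command", "payload": {"delta_pos": [[0.0012,0.001,0],[0.0012,0.001,0.004],[0.0012,0.001,0.008],[0.0012,0.001,0.011],[0.0012,0.001,0.014],[0.0012,0.001,0.017],[0.0012,0.001,0.017]], "dr": [[0,0,0],[0,0,0],[0,0,0],[0,0,0],[0,0,0],[0,0,0],[0,0,0]], "grip": [0.2,0.2,0.2,0.2,0.2,0.2,0.2]}}

```text
time_s: 13.1
ee_pos: [583.2, -23.1, 75.0]
tcp_rot: [[-0.988, -0.153, -0.001], [-0.153, 0.988, -0.0], [0.001, 0.0, -1.0]]
wrist_force: [-0.5, -0.0, -4.5]
opening: 44.0
```

Run:
```python
from h import *
plan(list(place([584.5,-22.6,8.8],[[-.7,0,69.4]])[0]),98.8)
print(get_state()['torque'])
```

```text
t 13.1 pos [583.2 -23.1  75. ] dpos [-0.0006  0.0003  0.0056] dr [ 0.   -0.03 -0.02] F [-0.5 -0.  -4.5] op 44.0
[-0.03046782  0.04790729  0.04794291]
```

>>> {"api": "arm_command", "payload": {"delta_pos": [[0,0,0.002],[0,0,0.004],[0,0,0.006],[0,0,0.008],[0,0,0.01],[0,0,0.01],[0,0,0.01]], "dr": [[0,0,0],[0,0,0],[0,0,0],[0,0,0],[0,0,0],[0,0,0],[0,0,0]], "grip": [0.2,0.2,0.2,0.2,0.2,0.2,0.2]}}

```text
time_s: 13.98
ee_pos: [583.7, -23.1, 69.3]
tcp_rot: [[-0.988, -0.152, 0.001], [-0.152, 0.988, 0.0], [-0.001, 0.0, -1.0]]
wrist_force: [-7.3, 0.9, 28.7]
opening: 44.2
```

>>> {"api": "arm_command", "payload": {"delta_pos": [[0.001,0,-0.001],[0.001,0,-0.001],[0.001,0,-0.001],[0.001,0,-0.001],[0.001,0,-0.001]], "dr": [[0,0,0],[0,0,0],[0,0,0],[0,0,0],[0,0,0]], "grip": [0.2,0.2,0.2,0.2,0.2]}}

```text
time_s: 14.6
ee_pos: [583.7, -23.1, 69.4]
tcp_rot: [[-0.988, -0.153, 0.003], [-0.153, 0.988, 0.0], [-0.003, -0.0, -1.0]]
wrist_force: [-4.7, 0.6, 20.2]
opening: 44.2
```

Run:
```python
from h import *
for i in range(2):
    plan(list(place([584.5,-22.6,8.8],[[-.7,0,69.4]])[0]),98.8)
    im=snapshot('wrist')
s=snapshot('scene')
cv2.imwrite('pics/fin.png',np.hstack([cv2.resize(im[60:260,120:400],(400,300),interpolation=cv2.INTER_CUBIC),cv2.resize(s[190:265,220:320],(400,300),interpolation=cv2.INTER_CUBIC)])[...,::-1])
```

```text
t 14.6 pos [583.7 -23.1  69.4] dpos [-0.0001  0.0004 -0.    ] dr [-0.01  0.16 -0.02] F [-4.7  0.6 20.2] op 44.2
t 14.65 pos [583.7 -23.1  69.4] dpos [-0.0001  0.0004 -0.    ] dr [-0.    0.16 -0.02] F [-4.8  1.1 20.4] op 44.2
```

View pics/fin.png

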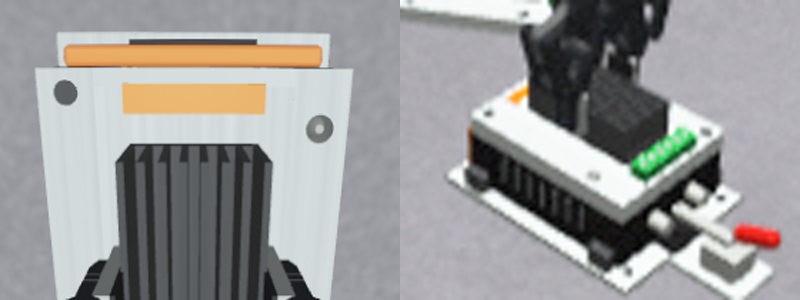

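The picture shows dowel 0 centred in its hole at (320,128). The halves are flush all round and the drawer is home. The height stayed at 69.4 mm while the push dropped from 29 N to 20 N, so the hood is on the hard stop rather than floating on the springs.

```bash
python3 -c "
from bench import *
print(close_job())"
```

```text
the job is handed in; nothing more can be done
None
```

The drawer is home, and the hood is on both dowels and pressed fully down. I handed the job in at about 14.7 s, with the gripper still holding the hood; no verdict was reported.

**Drawer:** I pushed it to its hard stop: more force (up to about 25 N) gave no further movement. The wrist view then put its front at about x -77 mm, against -78 mm for home.

**Hood:** I gripped the farthest of the four hoods by its fins and lifted it over the dowels. I corrected the alignment by about 1 mm from a wrist picture before lowering it.

**Last checks:**
- **Height:** the tool stayed at 69.4 mm, the height expected for a seated hood, while the wrist force dropped from 29 N to 20 N. That means the hood sits on the housing, not on the springs.
- **Fit:** the dowel shows centred in the front hole. The halves look flush and level in the scene view.
- **Grip:** commanded at 100 N, with the fingers 44 mm apart.

**What disagreed:** a side load of about 5 N remained along x. The wrist camera's fit of the unit came out about 5 mm off in height, although its position and angle matched the top view to within about 1.5 mm.

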